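# Fetch the counting plate from behind the reagents

## Task

The counting plate lies at the back of the grey stand, behind the dropper bottle, the brown bottle and the porcelain cup. First stand all three of these upright on the grey cloth mat, then lay the counting plate squarely on the dark plate rest between its two end stops, and only then put each of the three back upright on the same seat of the stand from which it came. Knock nothing over and leave the brass weights and the roll of tape where they are.

Things in the scene. Friction and masses are not known exactly. Their poses are not given: they have to be found in the camera images.
- dropper: Small round amber dropper bottle with a red rubber teat on top. Glass body 34 mm across, straight up to 43 mm, then narrowing to the neck at 58 mm; with the teat 94 mm high. Origin: centre of its underside, z up along its axis. 40 to 80 g. At the start it stands on one of the three seats of the stand (any of them).
- brown_bottle: Brown glass bottle with a blue screw cap, 84 mm high; round body 41 mm across, straight up to 42 mm, then narrowing to the neck at 70 mm. Origin on its underside, z up; the bottle's axis passes 2 mm to the +y side of the origin. 50 to 110 g. At the start it stands on one of the three seats.
- cup: Open white porcelain cup, round, 41 mm across at the foot, 45 mm at the rim, 50 mm high. Origin: centre of its underside, z up. 50 to 100 g. At the start it stands on one of the three seats.
- counting_plate: Ivory counting plate with a dark window, a flat block 95 (x) x 35 (y) x 11 (z) mm. Origin: centre of its underside; x along its length. 60 to 130 g. It lies crosswise at the back of the stand: its front long side is 5 to 15 mm behind the things on the seats, so it can be gripped across its 35 mm only when they are gone.
- reagent_stand: Fixed grey slab 131 (x) x 170 (y) mm, top 5 mm above the worktop. Origin at worktop height; open front (-x) faces the robot within 0.2 rad. Three dark round seats, 52 mm wide, flush, at x = -35, y = -54, 0, +54 mm; things start within 3 mm of their centres. The plate lies at x = +11, y = 0 mm, its length along y. Rim 12 mm high at the back (x = 67 mm) and rear half of the sides (y = +-83 mm).
- mat: Fixed grey cloth-covered mat, 210 (x) x 110 (y) mm, 4 mm thick: the side area for the three things. Origin: centre of its underside, at worktop height; its long side (x) points away from the robot within 0.2 rad. It and the plate rest may change places.
- plate_rest: Fixed dark steel plate rest, 130 (x) x 66 (y) mm, its flat top 6 mm above the worktop. At each end an aluminium stop, 11 mm above the worktop; between the stops 114 mm of length is free for the 95 mm plate. Origin: centre, at worktop height; its long side (x) points away from the robot within 0.2 rad. The plate is to lie centred, its length along the rest's x.
- weight_1: The largest of the brass weights with a knob on the wooden weight block, 27 mm across, 32 mm high; origin: centre of its underside. To be left alone.
- weight_2: The middle brass weight on the wooden block, 23 mm across, 26 mm high; origin: centre of its underside. To be left alone.
- tape_roll: Roll of cream-coloured plaster tape lying flat on the worktop, 54 mm across, 19 mm high; origin: centre of its underside. To be left alone.

How it is judged:
On the way, in this order (a step that is already met when the one before it is completed fails the run):
1. the dropper bottle, the brown bottle and the cup all stand upright and released on the mat, the plate still lying on the stand (within 30 mm of its start) (x of dropper in the frame of mat between -0.1 and 0.1 m and y of dropper in the frame of mat between -0.05 and 0.05 m and z of dropper in the frame of mat between 0 and 0.009 m and angle between each of dropper, brown_bottle, cup's own z axis and vertical below 0.15 rad and contact force between the fingers and dropper below 0.1 N and x of brown_bottle in the frame of mat between -0.1 and 0.1 m and y of brown_bottle in the frame of mat between -0.05 and 0.05 m and z of brown_bottle in the frame of mat between 0 and 0.009 m and contact force between the fingers and brown_bottle below 0.1 N and x of cup in the frame of mat between -0.1 and 0.1 m and y of cup in the frame of mat between -0.05 and 0.05 m and z of cup in the frame of mat between 0 and 0.009 m and contact force between the fingers and cup below 0.1 N and distance of counting_plate from where it was at the start of the episode below 0.03 m), for 0.2 s.
2. the plate lies released on the plate rest, centred within 12 mm and square within 0.17 rad, while the other three still stand on the mat (horizontal distance between counting_plate and plate_rest below 0.012 m and angle between the x axis of counting_plate and the x axis of plate_rest, either way round below 0.17 rad and angle between counting_plate's own z axis and vertical below 0.08 rad and z of counting_plate in the frame of plate_rest between 0.002 and 0.01 m and contact force between the fingers and counting_plate below 0.1 N and x of dropper in the frame of mat between -0.1 and 0.1 m and y of dropper in the frame of mat between -0.05 and 0.05 m and z of dropper in the frame of mat between 0 and 0.009 m and angle between each of dropper, brown_bottle, cup's own z axis and vertical below 0.15 rad and contact force between the fingers and dropper below 0.1 N and x of brown_bottle in the frame of mat between -0.1 and 0.1 m and y of brown_bottle in the frame of mat between -0.05 and 0.05 m and z of brown_bottle in the frame of mat between 0 and 0.009 m and contact force between the fingers and brown_bottle below 0.1 N and x of cup in the frame of mat between -0.1 and 0.1 m and y of cup in the frame of mat between -0.05 and 0.05 m and z of cup in the frame of mat between 0 and 0.009 m and contact force between the fingers and cup below 0.1 N), for 0.2 s.
At the end, for the whole second after the job is handed in: The counting plate lies flat on the plate rest between the stops, its centre within 12 mm of the rest's and square within 0.17 rad; dropper bottle, brown bottle and cup each stand upright within 15 mm of where they stood at the start, all released and at rest (horizontal distance between counting_plate and plate_rest below 0.012 m and angle between the x axis of counting_plate and the x axis of plate_rest, either way round below 0.17 rad and angle between counting_plate's own z axis and vertical below 0.08 rad and z of counting_plate in the frame of plate_rest between 0.002 and 0.01 m and contact force between the fingers and counting_plate below 0.1 N and linear speed of each of counting_plate, dropper, brown_bottle, cup below 0.02 m/s and distance of each of dropper, brown_bottle, cup from where it was at the start of the episode below 0.015 m and angle between each of dropper, brown_bottle, cup's own z axis and vertical below 0.15 rad and contact force between the fingers and dropper below 0.1 N and contact force between the fingers and brown_bottle below 0.1 N and contact force between the fingers and cup below 0.1 N); the robot touches nothing.
It fails at once if one of the three standing things is knocked over or tilted by more than 0.6 rad (angle between any of dropper, brown_bottle, cup's own z axis and vertical above 0.6 rad).
It fails at once if the counting plate is tilted by more than 0.6 rad (angle between counting_plate's own z axis and vertical above 0.6 rad).
It fails at once if a brass weight or the tape roll is shifted by more than 20 mm (distance of any of weight_1, weight_2, tape_roll from where it was at the start of the episode above 0.02 m).
It also fails if it takes over 144 s, if anything falls off the work surface, if the arm or the gripper's body presses on something with over 40 N, if the wrist force passes 120 N, or if a joint passes its speed limit or range.

## Robot

A 7-joint arm with a two-finger parallel gripper is mounted at the origin on a cart in front of the work surface, level with it; the furniture and walls round the work are solid. World frame = base frame: x ahead of the robot, y to its left, z up, the work surface at z = 0. Lengths are in m, angles in rad, forces in N, time in s.
With the tool pointing down it reaches from about 0.35 to 0.9 m from the base axis. Payload 19.9 kg.
Tool frame: the origin (TCP) lies on the centre line of the jaws, within the pads' length; the fingertips stand 22 mm ahead of it and the grasp point (between the pads) lies 3 mm ahead of it (robot.tcp_to_tips is the distance from the TCP to the fingertips, in m); z points along the fingers, y is the line along which they close (so a half turn about z gives the same grasp; the last joint's range is limited). The gripper opens to 94 mm and grips with 3 to 60 N. Pads are 16 mm wide; open, the fingers measure 119 mm over their backs; the gripper's body (75 mm by 177 mm) begins 78 mm behind the grasp point.
Start: joints at [-1.347, 0.417, -0.01, 1.614, 0.005, 1.111, -0.053], TCP at [0.164, 0.603, 0.227] pointing down, gripper open.
Joint ranges: [-2.81, 2.81], [-0.39, 2.02], [-1.27, 1.25], [0.06, 2.57], [-1.19, 4.33], [0.19, 2], [-2.82, 2.82]. Speed limits (rad/s): [1.89, 1.89, 2.39, 2.39, 3.01, 3.01, 3.01].

## Interface

Orientations are given as a 3x3 rotation matrix whose columns are the frame's x, y, z axes.
In Python, from rig import robot, grab_frame, camera_info, recognise, cut_out, tip_of, readout gives the robot as it stands. Calls block until the motion is done:
- robot.move_ptp(position, orientation): joint-space move of the TCP to a pose.
- robot.move_linear(position, velocity=0.15, frame=None, threshold=None): straight line of the TCP; frame=None keeps the orientation; velocity is the mean speed in m/s. With threshold (N) it stops when the force on the tool has changed by that much, and returns True; else False.
- robot.goto_joints(angles): joint-space move.
- robot.gripper_to(opening): finger opening in m; the grip force is fixed at half the most; returns when the fingers have stopped.
- robot.pause(seconds).
- robot.ik(position, orientation): joint angles nearest the present ones, or None.
- grab_frame(name): name is "scene" or "top" or "wrist"; returns (picture, depth): 480x640x3 uint8, red, green, blue; 480x640 float32, m along the optical axis (not along the pixel's ray), 0 where there is no reading.
- camera_info(name): a dict with "fx", "fy", "cx", "cy" (pixels), "rvec" (rotation vector, rad) and "tvec" (3), from world to camera coordinates, as OpenCV has them. Camera axes: x right, y down, z forward; pixel columns grow to the right and rows downward; lengths in m; the calibration is good to about 2 mm. A picture is of the moment at which its call begins: read the wrist's pose just before it. camera_info takes no time and is no camera call; for the wrist camera it gives the pose at the moment of the call.
A pose or a line that the arm cannot do raises robot.PlanningError and nothing moves.
- robot.sign_off(): hands the job in; it is judged then, once.
Trained networks look in the newest picture that a camera, given by its name, has taken for a name from the list of things; names that differ only in an ending like _2 or _b are one class to them, and where a whole thing is asked for, a point or a joint stands for the part that bears it (a point fixed in the world has none). Each returns a list of dicts, best first, with "p" (0 to 1); they miss things now and then, are a little off and sometimes report something else, mostly with a low value. They report only what shows in the picture. A call takes as long as a camera call.
- recognise(camera, query): "pixel" ([row, column] in pixels, amid what is visible of it).
- cut_out(camera, query): "pixels" (480x640 bool, what is visible of it) and "pixel" ([row, column] in pixels, amid what is visible of it).
- tip_of(camera, query): "pixel" ([row, column] in pixels: a listed point, or the origin of a listed thing).
Readings, each from a call of its own:
- readout.get_time(): time.
- readout.get_qpos(): joint angles.
- readout.get_joint_vel(): joint speeds.
- readout.get_effort(): joint torques, N m.
- readout.get_ee_pos(): TCP position.
- readout.get_tool_rot(): TCP orientation.
- readout.get_force(): force on the tool from outside, world axes, zero at the start.
- readout.get_moment(): the same for the moment, N m.
- readout.get_opening(): finger opening in m.
- readout.get_grasp_force(): force on a finger pad.
Only numpy, scipy, OpenCV 4.12 (cv2) and the standard library are available. Lean on these libraries where they do the work, as an engineer would, in place of code of your own. Each camera call takes 0.05 s, during which the arm holds its last target. There are 200 camera calls.

## Working session

There is one attempt and no reset: what is moved stays moved. The work goes in short steps, each a Python script; the robot and the scene stay as the last script left them, time stands still between calls to the robot, and variables do not carry over. Pictures are saved under pics/ and viewed, at most 14 in all, crops included, and the job is handed in when it is done.

```bash
mkdir -p pics; ls; cat > h.py <<'E'
import numpy as np, cv2
from rig import robot, grab_frame, camera_info, recognise, cut_out, tip_of, readout
def cam(n):
    c=camera_info(n); R=cv2.Rodrigues(np.array(c["rvec"],float))[0]; return c,R,np.array(c["tvec"],float).ravel()
def cloud(n,depth,info=None):
    c,R,t=info or cam(n)
    v,u=np.mgrid[:480,:640]
    P=np.stack([(u-c["cx"])/c["fx"]*depth,(v-c["cy"])/c["fy"]*depth,depth],-1)
    return (P-t)@R   # world
def save(n,img): cv2.imwrite("pics/"+n+".png",img[:,:,::-1])
E
python3 - <<'E'
from h import *
for n in ("top","scene"):
    im,d=grab_frame(n); save(n+"0",im); W=cloud(n,d); np.savez("/tmp/"+n,im=im,d=d,W=W)
    print(n,cam(n)[0])
    for q in ["dropper","brown_bottle","cup","counting_plate","reagent_stand","mat","plate_rest","weight_1","tape_roll"]:
        r=cut_out(n,q)
        for k in r[:2]:
            m=k["pixels"]&(d>0); P=W[m]
            if len(P): print(q,round(k["p"],2),np.round(k["pixel"]),m.sum(),np.round(np.median(P,0),3),np.round(P.min(0),3),np.round(P.max(0),3))
print(readout.get_tool_rot(),readout.get_time())
E
```

```text
pics
rig.py
top {'fx': 469.2127134411545, 'fy': 469.2127134411545, 'cx': 325.69838223291316, 'cy': 240.08214994259507, 'rvec': array([ 2.14850679, -2.16053418,  0.15999791]), 'tvec': array([0.09554475, 0.56569381, 0.89265936])}
dropper 0.8 [234. 441.] 299 [ 0.573 -0.138  0.052] [ 0.56  -0.158  0.009] [ 0.592 -0.127  0.099]
dropper 0.24 [195. 322.] 465 [0.671 0.12  0.017] [ 0.646  0.095 -0.002] [0.697 0.147 0.022]
brown_bottle 0.75 [240. 390.] 412 [ 0.561 -0.032  0.058] [ 0.546 -0.057  0.009] [ 0.589 -0.017  0.093]
brown_bottle 0.59 [292. 298.] 5487 [0.469 0.145 0.002] [ 0.363  0.079 -0.005] [0.581 0.211 0.008]
cup 0.84 [235. 418.] 448 [ 0.575 -0.093  0.025] [ 0.55  -0.111  0.003] [ 0.593 -0.067  0.056]
counting_plate 0.82 [213. 409.] 802 [ 0.619 -0.088  0.014] [ 0.599 -0.138  0.001] [ 0.642 -0.04   0.02 ]
counting_plate 0.6 [187. 313.] 479 [0.671 0.122 0.017] [ 0.646  0.095 -0.002] [0.699 0.147 0.022]
reagent_stand 0.75 [209. 409.] 3159 [ 0.634 -0.082  0.004] [ 0.54  -0.177 -0.005] [0.683 0.002 0.073]
mat 0.75 [289. 297.] 5579 [0.469 0.145 0.002] [ 0.363  0.079 -0.005] [0.581 0.211 0
[... 1141 characters left out ...]
0.464 0.141 0.003] [ 0.361  0.077 -0.003] [0.581 0.211 0.007]
mat 0.2 [298. 413.] 578 [ 0.621 -0.091  0.016] [ 0.59  -0.136  0.008] [ 0.637 -0.042  0.055]
plate_rest 0.73 [204. 224.] 1431 [0.46  0.315 0.006] [ 0.398  0.28  -0.001] [0.53  0.356 0.014]
weight_1 0.71 [322. 320.] 245 [ 0.455 -0.049  0.032] [ 0.444 -0.058  0.02 ] [ 0.471 -0.033  0.044]
weight_1 0.54 [330. 339.] 159 [ 0.469 -0.077  0.028] [ 0.46  -0.085  0.019] [ 0.483 -0.064  0.038]
tape_roll 0.78 [214. 361.] 528 [0.67  0.115 0.017] [ 0.644  0.092 -0.002] [0.699 0.145 0.022]
[[-9.65149681e-01  2.61698475e-01  2.01874395e-05]
 [ 2.61698472e-01  9.65149678e-01 -9.60702619e-05]
 [-4.46253418e-05 -8.74391606e-05 -9.99999995e-01]] 1.0
```

View pics/top0.png

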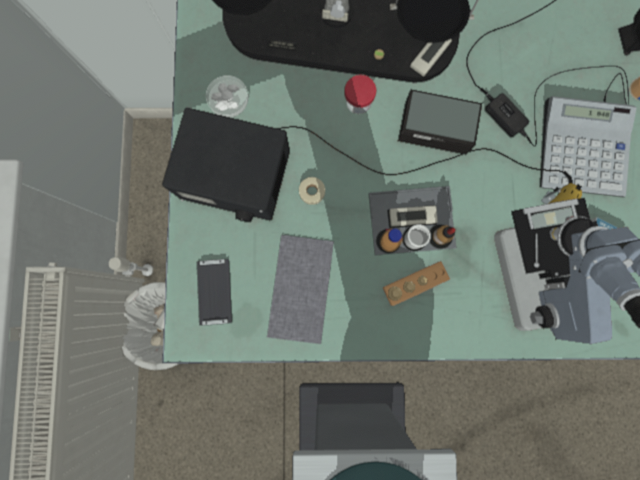

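View pics/scene0.png

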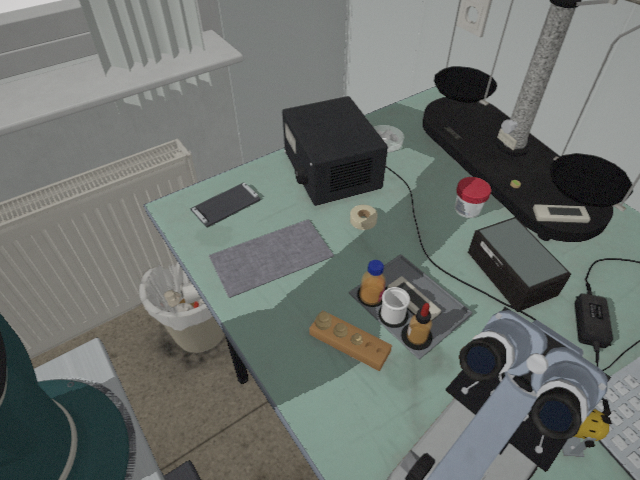

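```bash
python3 - <<'E'
from h import *
import numpy as np
S={n:np.load(f"/tmp/{n}.npz") for n in("top","scene")}
def fitc(P,r=None):
    from scipy.optimize import least_squares
    return least_squares(lambda p:np.hypot(P[:,0]-p[0],P[:,1]-p[1])-(r or p[2]),[*P[:,:2].mean(0),.02],loss="soft_l1",f_scale=.002).x
from rig import *
for n in S:
    W=S[n]["W"]; grab_frame(n)
    for q in ["mat","plate_rest","counting_plate","reagent_stand"]:
        r=cut_out(n,q)
        if not r: continue
        m=r[0]["pixels"]; P=W[m&(S[n]["d"]>0)]
        if q=="counting_plate": P=P[P[:,2]>.011]
        if q=="reagent_stand": P=P[P[:,2]<.02]
        a=cv2.minAreaRect((P[:,:2]*1000).astype(np.float32)); print(n,q,a)
    for q,r in [("dropper",.017),("brown_bottle",.0205),("cup",.022)]:
        P=W[cut_out(n,q)[0]["pixels"]&(S[n]["d"]>0)]
        B=P[(P[:,2]>.012)&(P[:,2]<.045)]; T=P[P[:,2]>P[:,2].max()-.012]
        print(n,q,len(B),fitc(B,r)[:2].round(4),"top",len(T),T.mean(0).round(4),np.median(T,0).round(4))
E
```

```text
top mat ((472.92230224609375, 144.3575897216797), (110.84478759765625, 212.19578552246094), 82.48712158203125)
top plate_rest ((466.3372802734375, 320.7521057128906), (129.64576721191406, 68.27400970458984), 4.360432147979736)
top counting_plate ((619.389404296875, -87.71095275878906), (35.46115493774414, 94.62984466552734), 3.8437256813049316)
top reagent_stand ((612.1766357421875, -88.71070098876953), (138.08706665039062, 176.25132751464844), 3.9918618202209473)
top dropper 77 [ 0.5772 -0.1445] top 23 [ 0.5764 -0.1436  0.0942] [ 0.5761 -0.1435  0.0949]Traceback (most recent call last):
  File "<stdin>", line 18, in <module>
IndexError: list index out of range
```

The top view shows the brown bottle (240,390), cup (236,418) and dropper (236,443) on the stand. The plate lies behind them at (214,410), the mat is at (288,300), the rest at (291,214), and the weights block in front at (284,417). The microscope stands to the right. Next I'll look from the wrist camera.

```bash
cat >> h.py <<'E'
def tool(yaw):  # tool y axis along (cos yaw, sin yaw), pointing down
    y=np.array([np.cos(yaw),np.sin(yaw),0]); z=np.array([0,0,-1.]); return np.column_stack([np.cross(y,z),y,z])
E
python3 - <<'E'
from h import *
for nm,p in dict(dr=(.577,-.145),cup=(.572,-.09),br=(.565,-.035),plate=(.619,-.088),).items():
  for yaw in (.068,.068+np.pi):
    print(nm,round(yaw,2),[None if q is None else np.round(q,2) for q in (robot.ik([*p,z],tool(yaw)) for z in (.04,.2))])
for nm,p in dict(m1=(.40,.155),m2=(.54,.135),rest=(.466,.3207)).items():
  for yaw in (np.pi/2-.13,-np.pi/2-.13):
    print(nm,round(yaw,2),[None if q is None else np.round(q,2) for q in (robot.ik([*p,z],tool(yaw)) for z in (.04,.2))])
c,R,t=cam("wrist"); print(c); C=-R.T@t; print("cam-tcp",C-readout.get_ee_pos(), R[2]); print(readout.get_tool_rot())
E
```

```text
dr 0.07 [array([-0.37,  0.75,  0.78,  1.84, -0.69,  0.85,  0.82]), array([-0.54,  0.6 ,  1.04,  1.74, -0.57,  1.13,  0.74])]
dr 3.21 [array([-0.54,  0.93,  1.08,  1.84, -0.98,  1.02, -2.11]), array([-0.56,  0.63,  1.08,  1.74, -0.6 ,  1.15, -2.37])]
cup 0.07 [array([-0.38,  0.67,  0.64,  1.88, -0.56,  0.78,  0.64]), array([-0.55,  0.49,  0.87,  1.78, -0.42,  1.07,  0.54])]
cup 3.21 [array([-0.64,  0.91,  1.08,  1.88, -0.98,  0.99, -2.19]), array([-0.68,  0.59,  1.08,  1.78, -0.58,  1.13, -2.47])]
br 0.07 [array([-0.41,  0.63,  0.54,  1.91, -0.47,  0.74,  0.47]), array([-0.57,  0.42,  0.74,  1.81, -0.33,  1.04,  0.37])]
br 3.21 [array([-0.75,  0.89,  1.08,  1.92, -0.98,  0.98, -2.27]), array([-0.79,  0.56,  1.09,  1.82, -0.55,  1.11, -2.58])]
plate 0.07 [array([-0.34,  0.73,  0.59,  1.75, -0.53,  0.83,  0.58]), array([-0.48,  0.56,  0.81,  1.66, -0.44,  1.11,  0.52])]
plate 3.21 [array([-0.61,  0.97,  1.08,  1.76, -0.99,  1.06, -2.24]), array([-0.63,  0.69,  1.08,  1.67, -0.65,  1.19, -2.46])]
m1 1.44 [array([-0.64,  0.39,  0.22,  2.23, -0.17,  0.54,  1.15]), array([-0.76,  0.09,  0.3
[... 414 characters left out ...]
.44 [array([-0.73,  0.56,  0.1 ,  1.9 , -0.08,  0.69,  0.85]), array([-0.76,  0.34,  0.13,  1.8 , -0.05,  1.01,  0.83])]
rest -1.7 [array([-1.11,  0.64,  0.59,  1.91, -0.51,  0.75, -1.92]), array([-1.18,  0.4 ,  0.67,  1.81, -0.29,  1.03, -2.1 ])]
{'fx': 340.1928511142696, 'fy': 340.1928511142696, 'cx': 316.63395978074453, 'cy': 235.95591938451483, 'rvec': array([-2.34065756, -1.7893146 , -0.21047171]), 'tvec': array([-0.62465041, -0.02398748,  0.38867158])}
cam-tcp [-0.0646208   0.01771287  0.15534663] [ 0.2250627  -0.06241062 -0.9723434 ]
[[-9.65122382e-01  2.61799134e-01  2.90616036e-05]
 [ 2.61799131e-01  9.65122380e-01 -8.53160457e-05]
 [-5.03836709e-05 -7.47321227e-05 -9.99999996e-01]]
```

```bash
cat > look.py <<'E'
from h import *
from scipy.optimize import least_squares
def fitc(P,r):
    return least_squares(lambda p:np.hypot(P[:,0]-p[0],P[:,1]-p[1])-r,P[:,:2].mean(0),loss="soft_l1",f_scale=.002).x
def look(name,view="wrist"):
    info=cam(view); im,d=grab_frame(view); save(name,im); return im,d,cloud(view,d,info)
def rounds(W,d,view="wrist",base=.005):
    for q,r,h in [("dropper",.017,.043),("brown_bottle",.0205,.042),("cup",.022,.05)]:
        for k in cut_out(view,q)[:2]:
            P=W[k["pixels"]&(d>0)]
            if len(P)<30: continue
            B=P[(P[:,2]>base+.008)&(P[:,2]<base+h)]; T=P[P[:,2]>P[:,2].max()-.01]
            print(q,round(k["p"],2),np.round(k["pixel"]),len(B),"fit",fitc(B,r).round(4) if len(B)>20 else None,"top",np.round((T.min(0)+T.max(0))/2,4))
def rects(W,d,qs,view="wrist"):
    for q,lo,hi in qs:
        for k in cut_out(view,q)[:1]:
            P=W[k["pixels"]&(d>0)]; P=P[(P[:,2]>lo)&(P[:,2]<hi)]
            print(q,round(k["p"],2),np.round(k["pixel"]),np.round(cv2.minAreaRect((P[:,:2]*1000).astype(np.float32))[0],1),np.round(cv2.minAreaRect((P[:,:2]*1000).astype(np.float32))[1:][0]),round(cv2.minAreaRect((P[:,:2]*1000).astype(np.float32))[2],1),"zmed",np.median(P[:,2]).round(4))
E
python3 - <<'E'
from look import *
robot.move_ptp([.47,.23,.27],tool(1.44))
im,d,W=look("w_mat"); rects(W,d,[("mat",.001,.012),("plate_rest",.001,.02)])
robot.move_ptp([.585,-.085,.27],tool(.068))
robot.pause(.3)
im,d,W=look("w_stand"); rounds(W,d); rects(W,d,[("counting_plate",.012,.02),("reagent_stand",.002,.02)])
np.savez("/tmp/w",im=im,d=d,W=W)
print(readout.get_time())
E
```

```text
mat 0.88 [206. 249.] [471.1 143.3] [110. 209.] 82.5 zmed 0.0022
plate_rest 0.63 [193. 388.] [465.8 318.3] [130.  66.] 3.9 zmed 0.004
dropper 0.79 [263. 307.] 269 fit [ 0.5767 -0.1457] top [ 0.5774 -0.1455  0.0929]
brown_bottle 0.66 [169. 303.] 18 fit None top [ 0.5681 -0.0384  0.0842]
counting_plate 0.93 [216. 346.] [618.9 -89. ] [35. 95.] 3.5 zmed 0.0142
reagent_stand 0.62 [200. 359.] [610.8 -87.6] [131. 170.] 4.5 zmed 0.0033
5.1333
```

View pics/w_stand.png

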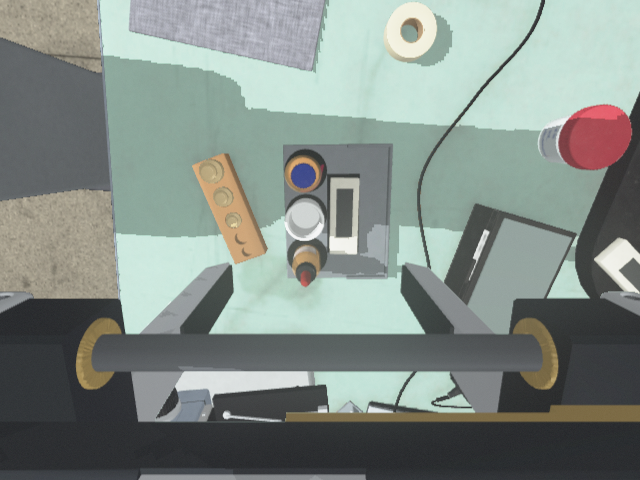

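View pics/w_mat.png

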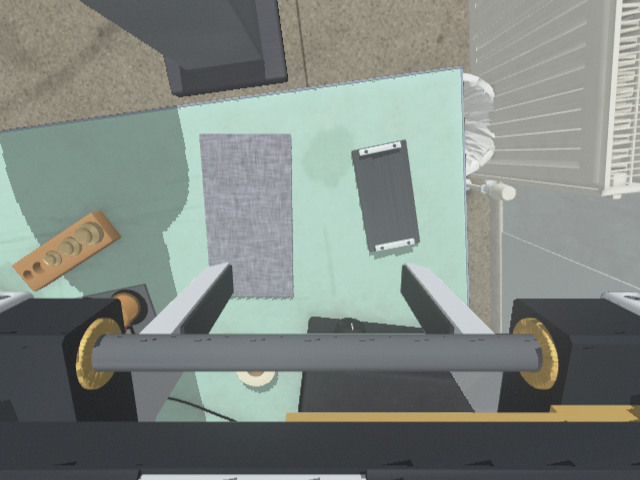

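```bash
cat > work.py <<'E'
from look import *
SY=.07; MAT=np.array([.472,.144]); MY=np.radians(-7.5); REST=np.array([.466,.3195]); RY=np.radians(4.1)
SEAT=dict(dropper=(.577,-.145),cup=(.5735,-.090),brown_bottle=(.569,-.0375))
OPEN=dict(dropper=.058,cup=.069,brown_bottle=.065)
ZS=.043; ZM=.042; UP=.20
c,s=np.cos(MY),np.sin(MY)
MP={k:tuple(MAT+np.array([c*x,s*x])) for k,x in dict(dropper=.068,cup=0.,brown_bottle=-.068).items()}
def pick(p,yaw,z,op,up=UP):
    robot.move_ptp([*p,up],tool(yaw)); robot.gripper_to(op)
    robot.move_linear([*p,z],velocity=.12); robot.gripper_to(0.0)
    print("opening",round(readout.get_opening(),4),"force",np.round(readout.get_grasp_force(),1))
    robot.move_linear([*p,up],velocity=.12); robot.pause(.2)
    print("after lift",round(readout.get_opening(),4),"t",readout.get_time())
def place(p,yaw,z,op,up=UP):
    robot.move_ptp([*p,up],tool(yaw)); robot.move_linear([*p,z+.012],velocity=.15); robot.pause(.2)
    hit=robot.move_linear([*p,z-.002],velocity=.02,threshold=4)
    print("hit",hit,np.round(readout.get_ee_pos(),4)); robot.gripper_to(op); robot.pause(.2)
    robot.move_linear([*p,up],velocity=.15); print("t",readout.get_time())
E
python3 - <<'E'
from work import *
k="dropper"
pick(SEAT[k],SY,ZS,OPEN[k]); place(MP[k],np.pi/2+MY,ZM,OPEN[k])
im,d=grab_frame("scene"); save("s1",im[150:400,200:500])
E
```

```text
opening 0.0329 force 30.0
after lift 0.033 t 9.95
hit True [0.5393 0.135  0.042 ]
t 14.95
```

View pics/s1.png

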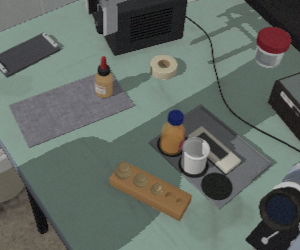

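The dropper now stands upright on the mat at crop (83,103). Next are the cup and the brown bottle.

```bash
python3 - <<'E'
from work import *
for k in ("cup","brown_bottle"):
    pick(SEAT[k],SY,ZS,OPEN[k])
    if readout.get_opening()<.03: raise SystemExit("no grip")
    place(MP[k],np.pi/2+MY,ZM,OPEN[k])
robot.move_ptp([.605,-.085,.25],tool(SY)); robot.pause(.3)
im,d,W=look("w2"); rects(W,d,[("counting_plate",.011,.02),("reagent_stand",.002,.02)])
im,d=grab_frame("scene"); save("s2",im[150:400,200:500]); print(readout.get_time())
E
```

```text
opening 0.0438 force 30.0
after lift 0.0435 t 19.9667
hit True [0.4719 0.1437 0.0417]
t 24.8917
opening 0.0402 force 29.8
after lift 0.0405 t 29.6833
hit True [0.4045 0.1525 0.0418]
t 34.575
counting_plate 0.73 [217. 328.] [618.9 -88.5] [35. 94.] 3.6 zmed 0.0142
reagent_stand 0.94 [209. 313.] [610.8 -87.7] [131. 170.] 4.4 zmed 0.0034
36.275
```

View pics/s2.png

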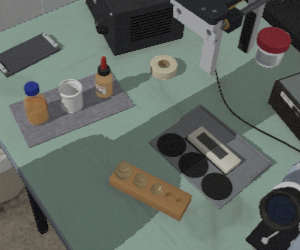

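All three stand on the mat (crop 38,105 / 70,97 / 103,80) and the plate is untouched. Now the plate.

```bash
python3 - <<'E'
from work import *
pick((.619,-.0885),.064,.030,.058)
if readout.get_opening()<.03: raise SystemExit("no grip")
place(tuple(REST),np.pi/2+RY,.031,.056,up=.2)
robot.move_ptp([.466,.3195,.25],tool(np.pi/2+RY))
robot.move_linear([.40,.3195,.27]);robot.pause(.3)
im,d,W=look("w3"); rects(W,d,[("counting_plate",.011,.022),("plate_rest",.001,.02)])
im,d=grab_frame("top"); save("t3",im[200:360,160:460]); W=cloud("top",d); rects(W,d,[("counting_plate",.011,.025),("plate_rest",.001,.02)],"top"); rounds(W,d,"top",.004); print(readout.get_time())
E
```

```text
opening 0.0345 force 30.0
after lift 0.0346 t 40.7833
hit True [0.4659 0.3194 0.031 ]
t 46.3833
counting_plate 0.45 [239.  15.] [459.4 -45.7] [28. 33.] 23.1 zmed 0.0202
plate_rest 0.91 [252. 300.] [465.2 318.4] [129.  66.] 4.1 zmed 0.0041
counting_plate 0.9 [288. 211.] [466.9 320.4] [95. 36.] 3.9 zmed 0.0155
plate_rest 0.59 [283. 225.] [466.4 319.8] [130.  67.] 4.5 zmed 0.0048
dropper 0.56 [254. 298.] 52 fit [0.5408 0.136 ] top [0.5416 0.1364 0.0922]
brown_bottle 0.68 [324. 293.] 15 fit None top [0.4071 0.1549 0.0852]
brown_bottle 0.53 [254. 301.] 15 fit None top [0.5416 0.1364 0.0922]
cup 0.74 [287. 302.] 164 fit [0.4716 0.1418] top [0.4724 0.1427 0.0508]
48.0583
```

View pics/w3.png

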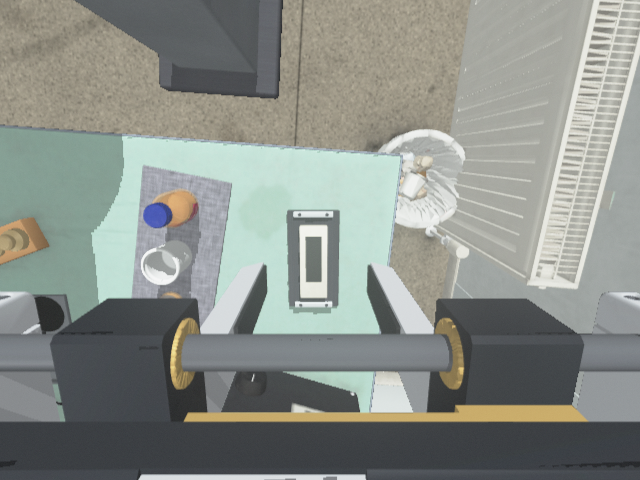

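View pics/t3.png

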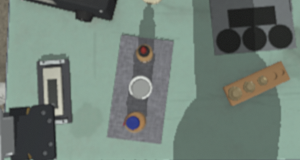

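The plate lies centred and square on the rest: wrist picture (258,313), centre within 1 mm by the top camera. Now I'll return the three.

```bash
python3 - <<'E'
from work import *
for k in ("brown_bottle","cup","dropper"):
    pick(MP[k],np.pi/2+MY,ZM,OPEN[k])
    if readout.get_opening()<.03: raise SystemExit("no grip")
    place(SEAT[k],SY,ZS,OPEN[k])
robot.move_ptp([.585,-.085,.27],tool(.068)); robot.pause(.3)
im,d,W=look("w4"); rounds(W,d)
robot.move_ptp([.40,.15,.27],tool(1.44)); robot.pause(.3)
im,d=grab_frame("top"); save("t4",im[180:360,160:500]); W=cloud("top",d); rects(W,d,[("counting_plate",.011,.025),("plate_rest",.001,.02)],"top"); rounds(W,d,"top"); 
print(readout.get_time())
E
```

```text
opening 0.0401 force 29.8
after lift 0.0401 t 52.8417
hit True [ 0.5685 -0.0375  0.0428]
t 57.725
opening 0.0436 force 30.0
after lift 0.0436 t 62.525
hit True [ 0.5732 -0.0901  0.0429]
t 67.425
opening 0.0332 force 30.0
after lift 0.0326 t 72.4
hit True [ 0.5768 -0.145   0.043 ]
t 77.3833
dropper 0.81 [261. 307.] 267 fit [ 0.5769 -0.1455] top [ 0.5776 -0.1456  0.093 ]
brown_bottle 0.73 [170. 305.] 19 fit None top [ 0.5715 -0.0377  0.0843]
cup 0.6 [216. 307.] 724 fit [ 0.5724 -0.0877] top [ 0.5725 -0.0897  0.0499]
counting_plate 0.65 [286. 209.] [477.6 320.6] [73. 35.] 4.5 zmed 0.0155
plate_rest 0.8 [267. 216.] [485.8 321. ] [90. 66.] 5.9 zmed 0.0048
dropper 0.81 [236. 438.] 105 fit [ 0.5778 -0.1446] top [ 0.5778 -0.1455  0.0939]
brown_bottle 0.74 [240. 386.] 68 fit [ 0.5701 -0.0375] top [ 0.5708 -0.0363  0.0862]
cup 0.8 [235. 417.] 263 fit [ 0.5718 -0.0874] top [ 0.5724 -0.0888  0.0518]
80.0917
```

View pics/w4.png

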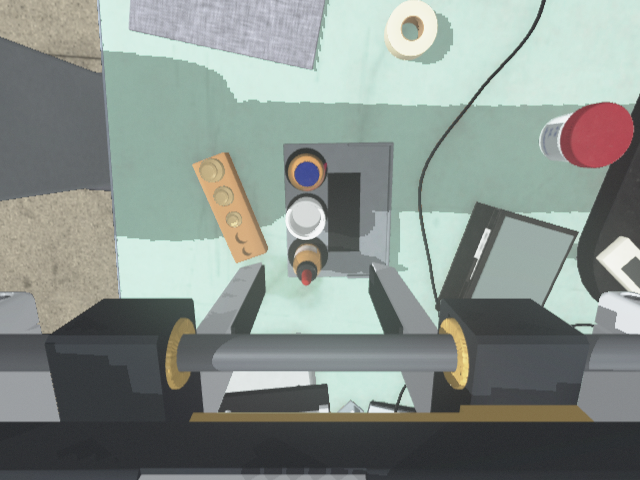

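All three stand on their own seats, brown bottle (172,306), cup (217,306) and dropper (262,306), within about 3 mm of where they started. The weights and tape have not moved. In the last top view the gripper partly hides the plate, which has not been touched since it was checked.

```bash
python3 -c "
from rig import robot
print(robot.sign_off())"
```

```text
the job is handed in; nothing more can be done
None
```

The job is handed in at about 80 s on the robot's clock: the plate lies centred on the rest, and the dropper bottle, brown bottle and cup stand upright on their original seats, but sign-off returned no verdict, so I can't confirm the judged result.

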